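# Scan a connecting rod from the parts crate

### The job

Take the longer of the two connecting rods out of the parts crate and lay it flat in the middle of the black marker plate. Then pick up the hand scanner that stands on the rubber mat, aim its nose at the middle of the rod from about 25 cm away, looking down on it at a slant of roughly 35 degrees, hold it still there for at least one second, and stand it back upright in the middle of its mat. Set both down rather than dropping them, leave the other parts in the crate and do not knock anything else about.

Things in the scene. Friction and masses are not known exactly. Their poses are not given: they have to be found in the camera images.
- crate: fixed open blue plastic parts crate, 380 x 240 mm outside, walls 50 mm high and 4 mm thick, floor 4 mm thick, on the bench to the robot's left or right (the mat is on the other side). Origin: centre of its underside, x along its 380 mm side. Four loose parts lie in it roughly along its y, side by side about 68 mm apart, in changing order, and a bearing lies near its +x end
- conrod_long: the longer steel connecting rod, 154 mm long, 20 mm thick, 0.26 to 0.43 kg, lying flat, loose. Origin: under mid-beam; x along the rod from the big end (ring 52 mm across, 60 mm wide over its bolt bosses, centre at x = -56 mm) to the small end (32 mm ring, centre at x = 56 mm); z square to its flat face. The straight beam (x = -32 to 41 mm, 20 mm wide, 18 mm high) is the place to grip
- conrod_long_mid (a point): middle of the long rod's beam, at half its thickness (10 mm above its underside); axes as the body's
- conrod_short: the shorter steel connecting rod, same shape, 104 mm long, 44 mm wide over all, 18 mm thick, loose; stays in the crate. Origin: underside, mid-beam; x towards the small end
- axle: wheel axle in the crate: 17 mm shaft with a hexagon head and nut (24 mm across flats), 163 mm long, loose; stays there. Origin: underside, about mid-length, x along it
- footpeg: aluminium footpeg in the crate, 113 x 34 x 21 mm, loose; stays there. Origin: underside, about mid-length, x along it
- bearing: steel ball bearing in the crate, 47 mm across, 14 mm high, loose, lying flat; stays there. Origin: centre of its underside
- plate: black square marker plate with white dots, fixed, 180 x 180 x 12 mm, lying on the bench ahead of the robot; flat top 12 mm above its origin. Origin: centre of its underside
- mat: grey rubber mat, fixed, 170 x 150 x 5 mm, on the bench on the other side from the crate; top 5 mm above its origin. Origin: centre of its underside
- scanner: dark pistol-shaped hand scanner, 172 mm high, 0.47 to 0.66 kg, loose, standing on its battery foot (104 x 74 mm) on the mat like a cordless drill. Origin: under the foot; z up; it looks along its +x. Box-shaped head on top: x = -59 to 71, z = 118 to 172 mm, flat sides 56 mm apart in y (58 mm at the silver nose, x over 51 mm); grip these from above. Centre of mass near z = 99 mm
- scanner_lens (a point): middle of the scanner's nose, 75 mm ahead of and 145 mm above the scanner's origin; its x axis is the line of sight (axes as the scanner's). The aim is judged from this point
- scanner_grip (a point): point in the scanner's head, 148 mm straight above its origin, where the head can be gripped across y; axes as the scanner's
- spray_can: white spray can with a blue cap, 52 mm across, 177 mm high, loose, upright on the bench beyond the mat; leave it. Origin: centre of its underside
- oil_bottle: white plastic bottle, 64 mm across, 170 mm high, loose, upright towards the back of the bench; leave it. Origin: centre of its underside
- tape_roll: roll of tape, 90 mm across, 25 mm high, loose, lying flat behind the plate; leave it. Origin: centre of its underside
- screwdriver: screwdriver, 200 mm long, loose, lying on the bench beside the mat; leave it. Origin: underside, about mid-length
Things that resemble listed ones, but are neither listed nor needed, are in the scene too. What is shaped like the conrod_long but red is not meant. Leave any white look-alike of the scanner alone.

How it is judged:
By the outcome, as a careful person would: the job done as asked, in the order asked, and still so for the second after the job is handed in, with the robot touching nothing.
It also fails if it takes over 58 s, if anything falls off the work surface, if the arm or the gripper's body presses on something with over 40 N, if the wrist force passes 120 N, or if a joint passes its speed limit or range.

### The arm

A 6-joint arm with a two-finger parallel gripper is mounted at the origin on the work surface. World frame = base frame: x ahead of the robot, y to its left, z up, the work surface at z = 0. Lengths are in mm, angles in rad, forces in N, time in s.
With the tool pointing down it reaches from about 300 to 775 mm from the base axis. Payload 14.6 kg.
Tool frame: the origin (TCP) lies between the finger pads; the fingertips stand 22 mm ahead of it and the grasp point (between the pads) lies 3 mm ahead of it (manip.tcp_to_tips is the distance from the TCP to the fingertips, in mm); y points along the fingers, z is the direction in which the jaws open and shut, and the axes are right-handed (so a half turn about y gives the same grasp; the last joint's range is limited). The gripper opens to 94 mm and grips with 3 to 60 N. Pads are 16 mm wide; open, the fingers measure 119 mm over their backs; the gripper's body (75 mm by 177 mm) begins 78 mm behind the grasp point.
Start: joints at [-1.322, 0.3, 1.521, -0, 1.321, -0.067], TCP at [170.81, -522.794, 227.446] pointing down, gripper open.
Joint ranges: [-3.03, 3.03], [-0.79, 2.21], [0.23, 2.52], [-1.04, 4.18], [0, 3.07], [-2.55, 2.55]. Speed limits (rad/s): [2.22, 2.22, 2.57, 3.14, 3.14, 3.14].

### API

Orientations are given as [roll, pitch, yaw] about the fixed x, y, z axes, in that order (R = Rz(yaw) Ry(pitch) Rx(roll)).
In Python, from cell import manip gives the robot as it stands.
- The arm moves only by the shell command python3 -m jog 'ROWS' [OPENING] [FORCE]. ROWS is JSON, one flat list of numbers, 6 for each row, row after row: the shift along the tool's x, y, z in mm, then the turn, a rotation vector about the tool's x, y, z in degrees. A call has 1 to 10 rows; each row is the pose to reach, as a shift and turn from the pose commanded when the call began, along the tool's axes at that moment; what a row does not reach only later rows make up. A row lasts 1/12 s, in which the tool goes at most 41.7 mm and 7.16 degrees, less where a joint would pass 70% of its speed; a pose out of reach is approached as far as the arm can. A call with a gripper value outside its range is refused whole. OPENING is the finger opening in mm, from 0 to 94, set as the call begins (- or left out, the last holds). The fingers move at their own pace and stop on an object; FORCE is the grip in N (left out, the last holds). Time passes only in rows, so rows that repeat a pose let the fingers close. It gives the time, the measured TCP pose, the force and the opening at its end, in the units of the state.
- manip.read_state(): the state, without advancing time (a new reading comes with each control period).
- manip.camera(name): name is "side" or "top"; returns a dict with "img" (400x640x3 uint8, red, green, blue), "intrinsics" (3x3 intrinsics, pixels), "k1" (the pictures are not rectified: a ray, as slopes to the right and down, at radius r is drawn at 1 + k1 r^2 times it, then the intrinsics apply), "origin" and "orientation" of the camera in the world. Camera axes: x right, y down, z forward; pixel columns grow to the right and rows downward; lengths in mm; the calibration is good to about 2 mm. A picture is of the moment at which its call begins. There is no depth.
- manip.sign_off(): hands the job in, once; it reports no verdict.
Trained networks look in a picture, given as the dict that the camera call returned (one of the last four; its "shot" number tells which), for a name from the list of things; names that differ only in an ending like _2 or _b are one class to them, and where a whole thing is asked for, a point or a joint stands for the part that bears it (a point fixed in the world has none). Each returns a list of dicts, best first, with "score" (0 to 1); they miss things now and then, are a little off and sometimes report something else, mostly with a low value. They report only what shows in the picture. A call takes as long as a camera call. They do not tell look-alikes from the thing itself.
- manip.masks_of(thing, picture): "pixels" (400x640 bool, what is visible of it) and "xy" ([column, row] in pixels, amid what is visible of it).
- manip.tip_of(thing, picture): "xy" ([column, row] in pixels: a listed point, or the origin of a listed thing).
The state is a dict: "clock": time; "joints": joint angles; "qd": joint speeds; "effort": joint torques, N m; "eef_pos": TCP position; "eef_rot": TCP orientation; "wrist_force": force on the tool from outside, world axes, zero at the start; "moment": the same for the moment, N m; "finger_gap": finger opening in mm.
Only numpy, scipy, OpenCV 4.12 (cv2) and the standard library are available. Lean on these libraries where they do the work, as an engineer would, in place of code of your own. Each camera call takes 0.05 s, during which the arm holds its last target.

## Working session

There is one attempt and no reset: what is moved stays moved. The work goes in short steps, Python scripts to look and compute and a shell command to move; the robot and the scene stay as the last step left them, time stands still between calls to the robot, and variables do not carry over. Pictures are saved under pics/ and viewed, and the job is handed in when it is done.

```bash
ls; mkdir -p pics
python3 - <<'E'
from cell import manip
import cv2,pickle
s=manip.read_state();print(s)
for n in("top","side"):
    p=manip.camera(n);cv2.imwrite(f"pics/{n}0.png",p["img"][:,:,::-1]);print(n,p["intrinsics"],p["k1"],p["origin"],p["orientation"],p["shot"])
    pickle.dump(p,open(f"{n}0.pkl","wb"))
    for t in["conrod_long","conrod_short","scanner","plate","mat","crate"]:
        print(t,[(round(d["score"],2),[round(float(v)) for v in d["xy"]]) for d in manip.masks_of(t,p)],[(round(d["score"],2),[round(float(v),1) for v in d["xy"]]) for d in manip.tip_of(t,p)])
    for t in["conrod_long_mid","scanner_lens","scanner_grip"]:
        print(t,[(round(d["score"],2),[round(float(v),1) for v in d["xy"]]) for d in manip.tip_of(t,p)])
print(manip.read_state()["clock"])
E
```

```text
pics
{'clock': 0.0, 'joints': array([-1.32161795e+00,  3.00461250e-01,  1.52160600e+00,  9.62288820e-06,
        1.32068203e+00, -6.66295093e-02]), 'qd': array([-0.00075939,  0.00119963, -0.00058114,  0.00039507, -0.00193768,
        0.00084335]), 'effort': array([ 1.93064084e-04, -5.31810522e+01, -3.52739167e+01,  7.07167760e-02,
        2.44114827e-02, -9.92695573e-05]), 'eef_pos': array([ 170.74538759, -522.56929188,  226.88117287]), 'eef_rot': array([-1.57194977e+00,  8.63085222e-05, -2.82578720e+00]), 'wrist_force': array([-0.3911449 , -0.01252791,  0.70389688]), 'moment': array([-0.00415991, -0.01335992, -0.03111312]), 'finger_gap': 93.77913674396132}
top [[368.0719263    0.         320.82921918]
 [  0.         368.0719263  198.64225853]
 [  0.           0.           1.        ]] -0.06643487429985226 [ 330.23157936  -69.68296764 1279.12562439] [-3.01835867 -0.00366497 -1.57014548] 1
conrod_long [(0.63, [219, 172]), (0.54, [204, 287])] [(0.54, [208.9, 172.4])]
conrod_short [(0.54, [196, 191])] [(0.72, [201.5, 190.4])]
scanner [(0.83, [456, 241]), (0.82, [395, 180])] [(0.78, [445
[... 706 characters left out ...]
, 377]), (0.56, [195, 284]), (0.22, [368, 155])] [(0.77, [190.5, 287.8]), (0.66, [319.9, 384.9])]
conrod_short [(0.73, [198, 304])] [(0.96, [203.6, 304.8]), (0.68, [191.7, 289.1]), (0.45, [221.0, 324.4])]
scanner [(0.6, [464, 164])] [(0.7, [451.5, 188.9]), (0.69, [367.0, 181.7])]
plate [(0.59, [279, 233])] [(0.78, [280.3, 235.4]), (0.5, [243.7, 335.7])]
mat [(0.87, [358, 193])] [(0.86, [365.0, 184.4]), (0.38, [204.0, 216.0])]
crate [(0.92, [214, 304])] [(0.93, [213.1, 307.2]), (0.43, [371.0, 141.1])]
conrod_long_mid [(0.73, [319.4, 383.3]), (0.61, [190.8, 286.1]), (0.43, [367.4, 185.5]), (0.17, [249.4, 190.0])]
scanner_lens []
scanner_grip [(0.95, [372.9, 145.3]), (0.59, [462.1, 143.7])]
1.6
```

View pics/top0.png

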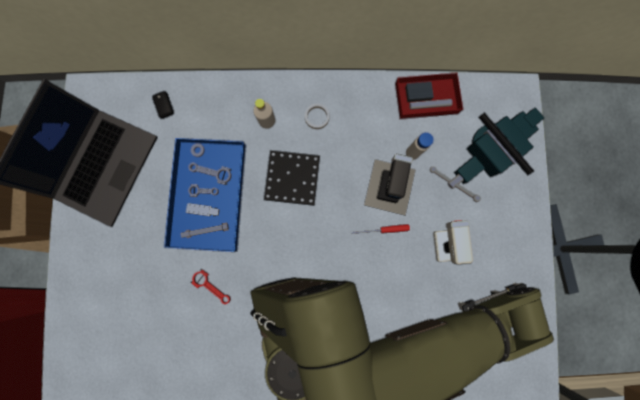

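View pics/side0.png

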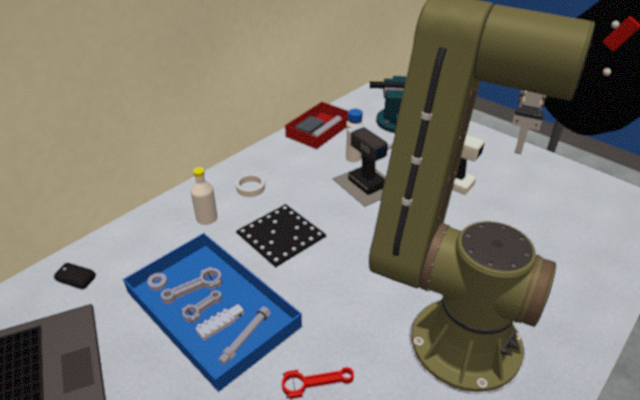

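Run:
```python
import pickle,cv2,numpy as np
a=pickle.load(open("top0.pkl","rb"))["img"][:,:,::-1]
b=pickle.load(open("side0.pkl","rb"))["img"][:,:,::-1]
f=lambda i,x,y,w,h,s:cv2.resize(i[y:y+h,x:x+w],None,fx=s,fy=s,interpolation=cv2.INTER_CUBIC)
cv2.imwrite("pics/c1.png",f(a,160,130,120,150,4))
cv2.imwrite("pics/c2.png",f(a,360,120,130,150,4))
cv2.imwrite("pics/c3.png",f(b,130,240,180,140,4))
```

```text
(no output)
```

View pics/c1.png

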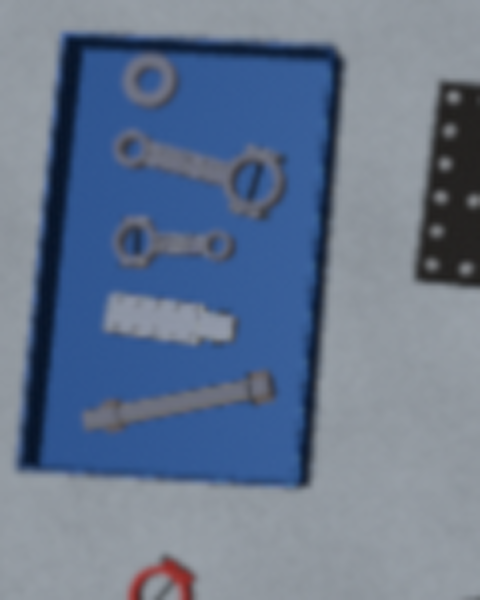

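View pics/c2.png

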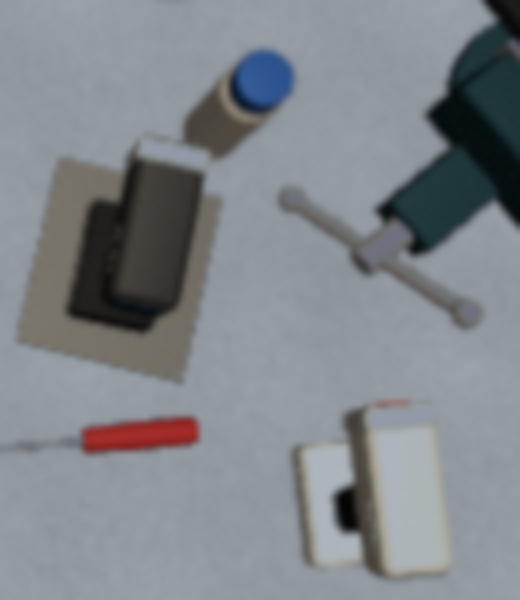

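View pics/c3.png

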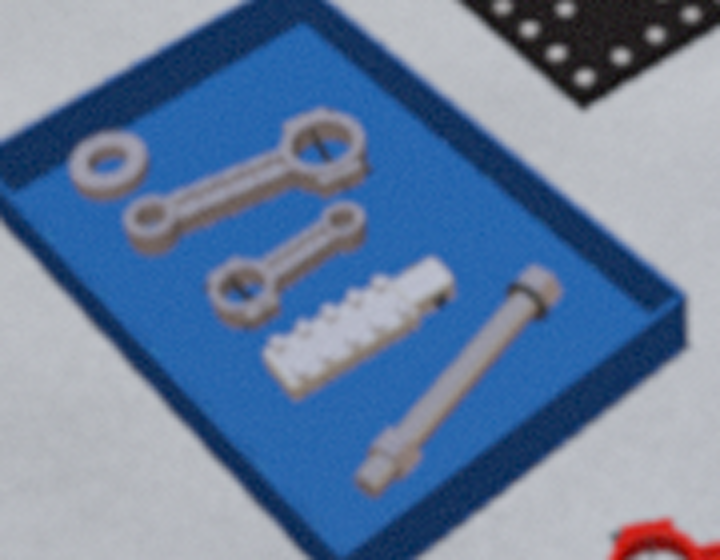

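```bash
cat > h.py <<'E'
import numpy as np,cv2,pickle
from scipy.spatial.transform import Rotation as R
def proj(p,X):
    X=np.asarray(X,float).reshape(-1,3)
    Rm=R.from_euler("xyz",p["orientation"]).as_matrix()
    c=(X-p["origin"])@Rm
    return cv2.projectPoints(c.reshape(-1,1,3),np.zeros(3),np.zeros(3),p["intrinsics"],np.array([p["k1"],0,0,0,0]))[0].reshape(-1,2)
def back(p,uv,z):
    uv=np.asarray(uv,float).reshape(-1,1,2)
    n=cv2.undistortPoints(uv,p["intrinsics"],np.array([p["k1"],0,0,0,0])).reshape(-1,2)
    d=np.c_[n,np.ones(len(n))]@R.from_euler("xyz",p["orientation"]).as_matrix().T
    t=(z-p["origin"][2])/d[:,2:]
    return p["origin"]+t*d
# ortho: col = (ymax - y)*s, row=(xmax-x)*s
def ortho(p,cx,cy,w,h,z,s):
    cols=np.arange(int(w*s));rows=np.arange(int(h*s))
    C,Rr=np.meshgrid(cols,rows)
    X=cx+h/2-Rr/s;Y=cy+w/2-C/s
    uv=proj(p,np.stack([X,Y,np.full_like(X,z)],-1).reshape(-1,3)).astype(np.float32).reshape(C.shape+(2,))
    im=cv2.remap(p["img"],uv[...,0],uv[...,1],cv2.INTER_CUBIC)[:,:,::-1].copy()
    return im
def grid(im,cx,cy,w,h,s,step=20):
    for y in np.arange(np.ceil((cy-w/2)/step)*step,cy+w/2,step):
        c=int((cy+w/2-y)*s);cv2.line(im,(c,0),(c,im.shape[0]),(0,255,255) if y%100==0 else (0,160,0),1)
        cv2.putText(im,str(int(y)),(c+1,9),0,.35,(0,0,255),1)
    for x in np.arange(np.ceil((cx-h/2)/step)*step,cx+h/2,step):
        r=int((cx+h/2-x)*s);cv2.line(im,(0,r),(im.shape[1],r),(0,255,255) if x%100==0 else (0,160,0),1)
        cv2.putText(im,str(int(x)),(0,r-1),0,.35,(0,0,255),1)
    return im
def load(n): return pickle.load(open(n+".pkl","rb"))
E
python3 - <<'E'
from h import *
t=load("top0");s=load("side0")
for p in(t,s):
  print(back(p,[[208,172]] if p is t else [[190.7,286.5]],14), back(p,[[292.4,177.1]] if p is t else [[280.3,235.4]],6),back(p,[[401,174.4]] if p is t else [[372.9,145.3]],153))
c=back(t,[[208,172]],14)[0];
for n,p in(("t",t),("s",s)):
  cv2.imwrite(f"pics/o_{n}_rod.png",grid(ortho(p,c[0],c[1],200,160,22,4),c[0],c[1],200,160,4))
c=back(t,[[292.4,177.1]],12)[0]
L=[]
for n,p in(("t",t),("s",s)): L.append(grid(ortho(p,c[0],c[1],220,220,12,1.8),c[0],c[1],220,220,1.8))
cv2.imwrite("pics/o_plate.png",np.hstack(L))
E
```

```text
[[580.84681272 322.38051326  14.        ]] [[564.05152956  25.64765055   6.        ]] [[ 546.25119957 -323.94189434  153.        ]]
[[583.3492868  318.86217409  14.        ]] [[558.9431456   33.98180072   6.        ]] [[ 516.35619234 -311.62902092  153.        ]]
```

View pics/o_t_rod.png

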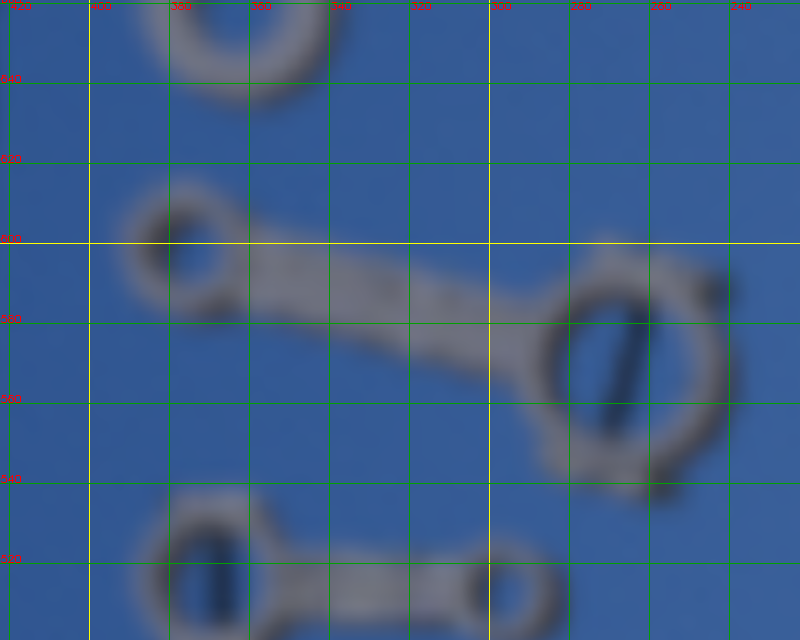

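View pics/o_s_rod.png

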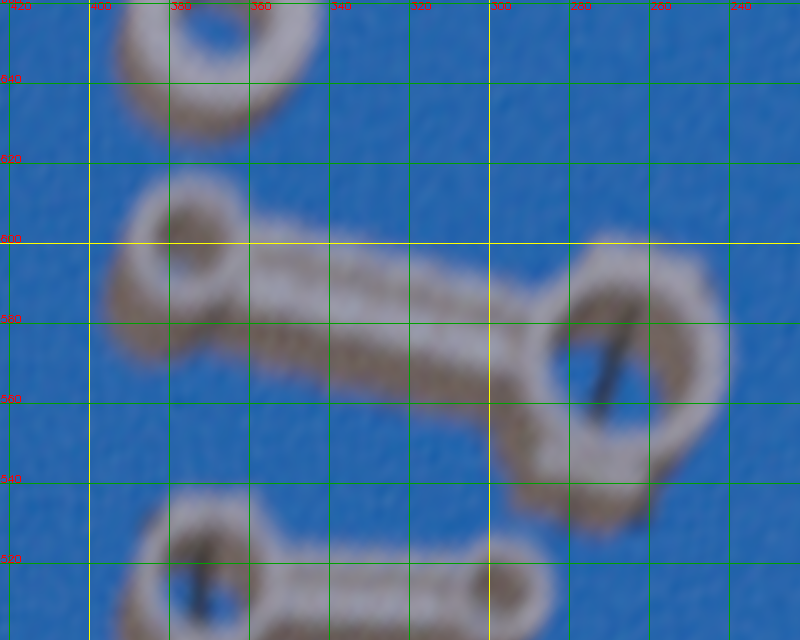

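View pics/o_plate.png

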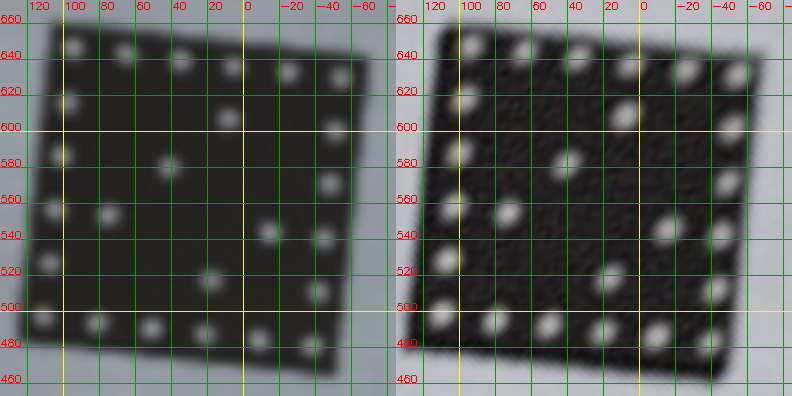

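```bash
cat >> h.py <<'E'
def plan(pos,rpy_deg=None,Rm=None):
    from cell import manip
    s=manip.read_state();R0=R.from_euler("xyz",s["eef_rot"]);
    Rt=Rm if Rm is not None else R.from_euler("xyz",rpy_deg,degrees=True)
    d=R0.inv().apply(np.array(pos)-s["eef_pos"]);r=(R0.inv()*Rt).as_rotvec(degrees=True)
    print("shift",d.round(1),"turn",r.round(2),"|",np.linalg.norm(d).round(),np.linalg.norm(r).round(1),"at",s["eef_pos"].round(1),np.degrees(s["eef_rot"]).round(2),"q",s["joints"].round(2),"t",round(s["clock"],2),"gap",round(s["finger_gap"],1))
E
python3 - <<'E'
from h import *
t=load("top0");s=load("side0")
for z in(5,177):
  c=(545,-310) 
  L=[grid(ortho(p,c[0],c[1],220,240,z,1.8),c[0],c[1],220,240,1.8) for p in(t,s)]
  cv2.imwrite(f"pics/o_mat{z}.png",np.hstack(L))
plan([584,319.5,130],[-90,0,-104.9])
E
```

```text
shift [-654.3   97.4 -672.3] turn [  0.   -57.01   0.  ] | 943.0 57.0 at [ 170.8 -522.8  227.5] [ -90.     -0.   -161.91] q [-1.32  0.3   1.52 -0.    1.32 -0.07] t 1.6 gap 94.1
```

View pics/o_mat5.png

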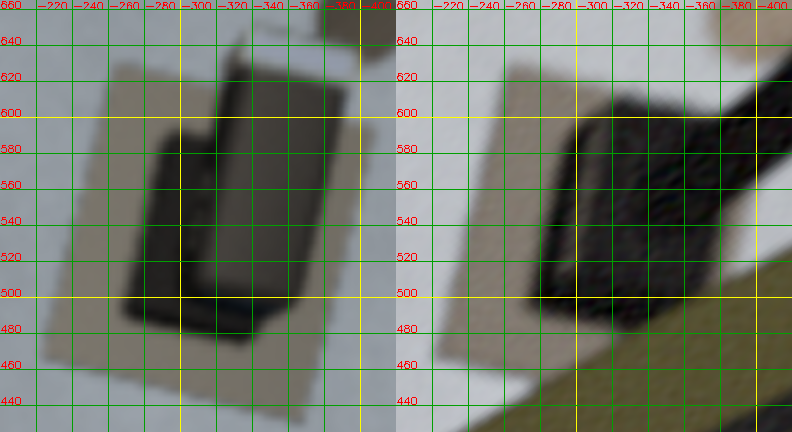

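View pics/o_mat177.png

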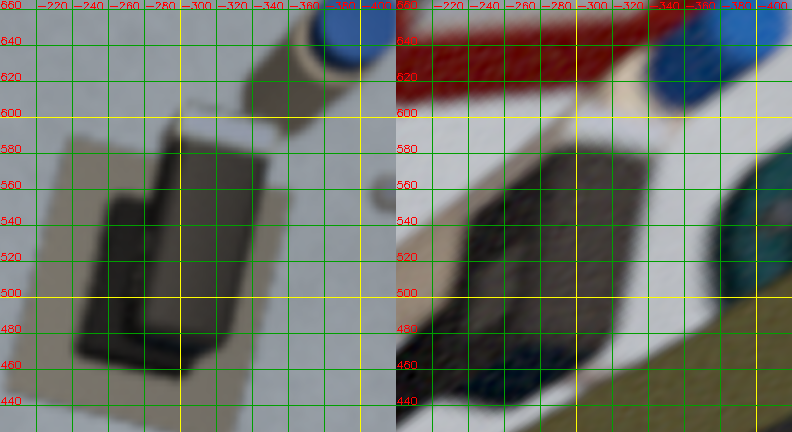

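```bash
python3 -m jog '[-654,0,-672,0,-57,0,-654,0,-672,0,-57,0,-654,0,-672,0,-57,0,-654,0,-672,0,-57,0,-654,0,-672,0,-57,0,-654,0,-672,0,-57,0,-654,0,-672,0,-57,0,-654,0,-672,0,-57,0,-654,0,-672,0,-57,0,-654,0,-672,0,-57,0]' 50; python3 -c "
from h import *
plan([584,319.5,200],[-90,0,-104.9])"
```

```text
clock: 2.43
eef_pos: [354.6, -146.8, 227.8]
eef_rot: [-1.57, -0.0, -1.83]
wrist_force: [0.7, -0.9, 0.4]
finger_gap: 50.3
shift [-509.5   27.8  101.9] turn [-0.06  0.03  0.01] | 520.0 0.1 at [ 354.6 -146.8  227.8] [-8.9940e+01 -1.0000e-02 -1.0487e+02] q [-0.49 -0.08  1.94  0.    1.28 -0.23] t 2.43 gap 50.3
```

```bash
python3 -m jog '[-510,28,102,0,0,0,-510,28,102,0,0,0,-510,28,102,0,0,0,-510,28,102,0,0,0,-510,28,102,0,0,0,-510,28,102,0,0,0,-510,28,102,0,0,0,-510,28,102,0,0,0,-510,28,102,0,0,0,-510,28,102,0,0,0]'; python3 -c "
from h import *
plan([584,319.5,130],[-90,0,-104.9])"
```

```text
clock: 3.27
eef_pos: [538.6, 226.7, 204.9]
eef_rot: [-1.571, 0.0, -1.831]
wrist_force: [-0.0, -0.9, -1.1]
finger_gap: 50.1
shift [-101.3   74.9   20.1] turn [-0.01  0.01 -0.  ] | 128.0 0.0 at [538.6 226.7 204.9] [ -89.99    0.   -104.89] q [ 0.34  0.39  1.45 -0.    1.3   0.6 ] t 3.27 gap 50.1
```

```bash
python3 -m jog '[-101,75,20,0,0,0,-101,75,20,0,0,0,-101,75,20,0,0,0,-101,75,20,0,0,0,-101,75,20,0,0,0]'
python3 - <<'E'
from h import *
from cell import manip
plan([584,319.5,28.5],[-90,0,-104.9])
for n in("top","side"):
    p=manip.camera(n);pickle.dump(p,open(f"{n}1.pkl","wb"));cv2.imwrite(f"pics/{n}1.png",p["img"][:,:,::-1])
t=load("top1");s=load("side1")
f=lambda i,x,y,w,h,sc:cv2.resize(i[y:y+h,x:x+w,::-1],None,fx=sc,fy=sc,interpolation=cv2.INTER_CUBIC)
cv2.imwrite("pics/g1.png",f(s["img"],130,200,180,140,4))
E
```

```text
clock: 3.68
eef_pos: [582.6, 317.9, 127.0]
eef_rot: [-1.574, -0.003, -1.829]
wrist_force: [-0.2, -0.2, 0.7]
finger_gap: 50.1
shift [-2.2 98.5  1.2] turn [0.2  0.09 0.17] | 99.0 0.3 at [582.6 317.9 127. ] [ -90.2    -0.17 -104.81] q [ 0.44  0.64  1.26 -0.    1.24  0.7 ] t 3.68 gap 50.1
```

View pics/g1.png

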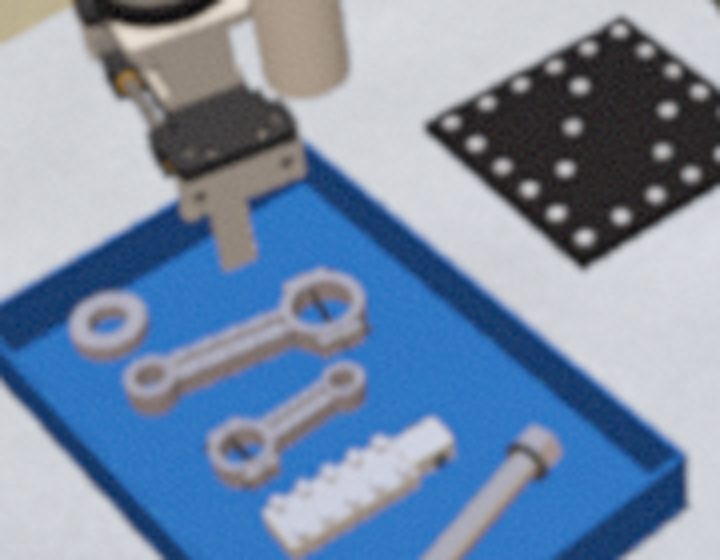

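View pics/side1.png

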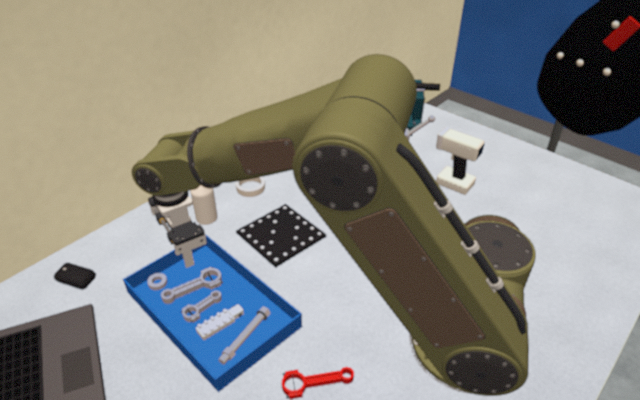

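View pics/top1.png

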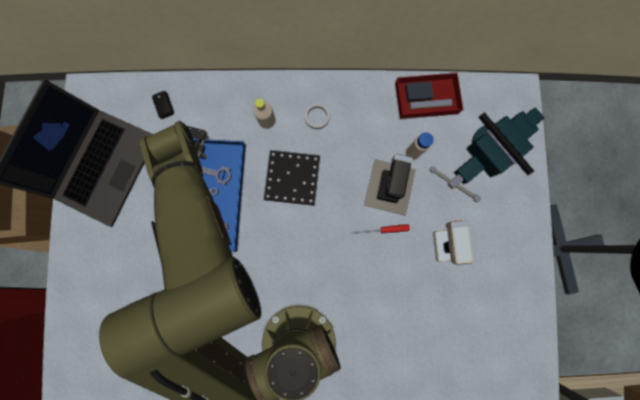

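```bash
python3 -m jog '[0,30,0,0,0,0,0,60,0,0,0,0,0,72,0,0,0,0,0,72,0,0,0,0]'
python3 - <<'E'
from h import *
from cell import manip
plan([584,319.5,28.5],[-90,0,-104.9])
p=manip.camera("side");pickle.dump(p,open("side2.pkl","wb"))
im=cv2.resize(p["img"][240:320,150:250,::-1],None,fx=7,fy=7,interpolation=cv2.INTER_CUBIC)
s=manip.read_state();R0=R.from_euler("xyz",s["eef_rot"])
for sz in(-25,25,0):
  q=(proj(p,s["eef_pos"]+R0.apply([0,22,sz]))[0]-[150,240]+.5)*7;cv2.circle(im,tuple(int(v) for v in q),4,(0,0,255),-1)
for a,b in((-32,10),(32,10),(-32,-10),(32,-10)):
  th=np.radians(75.1);X=[584+a*np.cos(th)-b*np.sin(th),319.5+a*np.sin(th)+b*np.cos(th),22]
  q=(proj(p,X)[0]-[150,240]+.5)*7;cv2.circle(im,tuple(int(v) for v in q),3,(0,255,0),-1)
cv2.imwrite("pics/g2.png",im)
E
```

```text
clock: 4.12
eef_pos: [582.7, 315.7, 56.9]
eef_rot: [-1.573, -0.002, -1.832]
wrist_force: [-1.0, -0.5, -0.7]
finger_gap: 50.0
shift [-4.1 28.4  0.4] turn [ 0.12 -0.06  0.11] | 29.0 0.2 at [582.7 315.7  56.9] [ -90.12   -0.11 -104.96] q [ 0.44  0.72  1.31 -0.    1.11  0.7 ] t 4.12 gap 50.0
```

View pics/g2.png

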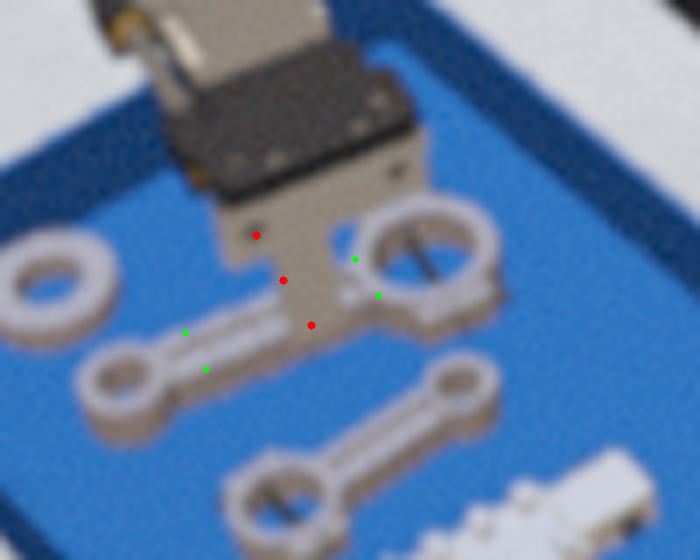

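```bash
python3 -m jog '[-4,14,0,0,0,0,-4,24,0,0,0,0,-4,28,0,0,0,0,-4,28,0,0,0,0]'; python3 -m jog '[0,0,0,0,0,0,0,0,0,0,0,0,0,0,0,0,0,0,0,0,0,0,0,0,0,0,0,0,0,0,0,0,0,0,0,0]' 0 45
```

```text
clock: 4.5
eef_pos: [584.0, 320.7, 29.0]
eef_rot: [-1.572, -0.001, -1.831]
wrist_force: [0.1, -0.6, -0.3]
finger_gap: 49.9
clock: 5.0
eef_pos: [584.4, 321.0, 30.3]
eef_rot: [-1.571, 0.0, -1.831]
wrist_force: [-2.2, 0.6, 1.9]
finger_gap: 19.0
```

```bash
python3 -m jog '[0,-8,0,0,0,0,0,-25,0,0,0,0,0,-50,0,0,0,0,0,-75,0,0,0,0,0,-95,0,0,0,0,0,-105,0,0,0,0,0,-105,0,0,0,0]'; python3 -c "
from h import *
plan([564,27.5,135],[-90,0,-96.5])"
```

```text
clock: 5.58
eef_pos: [585.1, 321.2, 137.6]
eef_rot: [-1.568, 0.002, -1.831]
wrist_force: [0.1, -0.1, -4.6]
finger_gap: 19.4
shift [289.3   2.   55.1] turn [-0.17 -8.41 -0.12] | 294.0 8.4 at [585.1 321.2 137.6] [ -89.84    0.13 -104.9 ] q [ 0.45  0.64  1.25 -0.    1.26  0.71] t 5.58 gap 19.4
```

```bash
python3 -m jog '[12,0,2,0,-0.3,0,40,0,8,0,-1.2,0,78,0,15,0,-2.3,0,115,0,22,0,-3.3,0,153,0,29,0,-4.5,0,190,0,36,0,-5.5,0,228,0,43,0,-6.6,0,260,0,49,0,-7.6,0,280,0,53,0,-8.1,0,289,0,55,0,-8.4,0]';python3 -m jog '[0,15,0,0,0,0,0,30,0,0,0,0,0,35,0,0,0,0,0,35,0,0,0,0]'
python3 - <<'E'
from h import *
from cell import manip
plan([564,27.5,36],[-90,0,-96.5])
for n in("top","side"):
    p=manip.camera(n);pickle.dump(p,open(f"{n}3.pkl","wb"));cv2.imwrite(f"pics/{n}3.png",p["img"][:,:,::-1])
s=manip.read_state();R0=R.from_euler("xyz",s["eef_rot"]);e=s["eef_pos"]
p=load("side3");x0,y0=220,180
im=cv2.resize(p["img"][y0:y0+85,x0:x0+110,::-1],None,fx=7,fy=7,interpolation=cv2.INTER_CUBIC)
a=np.radians(np.arange(0,360,20))
for (cx,r) in((-56,26),(56,16)):
  for q in a:
    X=e+R0.apply([-cx*-1 if 0 else cx*-1+r*np.cos(q),4,r*np.sin(q)])
    u=(proj(p,X)[0]-[x0,y0]+.5)*7;cv2.circle(im,tuple(int(v) for v in u),2,(0,0,255),-1)
cv2.imwrite("pics/g3.png",im)
E
```

```text
clock: 6.42
eef_pos: [562.0, 24.3, 133.4]
eef_rot: [-1.574, -0.001, -1.686]
wrist_force: [0.4, -0.4, -4.5]
finger_gap: 19.8
clock: 6.75
eef_pos: [562.0, 27.7, 97.9]
eef_rot: [-1.575, -0.0, -1.684]
wrist_force: [0.8, -0.7, -3.9]
finger_gap: 19.7
shift [-0.1 61.9  2.2] turn [0.23 0.02 0.02] | 62.0 0.2 at [562.   27.7  97.9] [-9.023e+01 -2.000e-02 -9.648e+01] q [-0.02  0.47  1.61  0.    1.07  0.1 ] t 6.75 gap 19.7
```

View pics/g3.png

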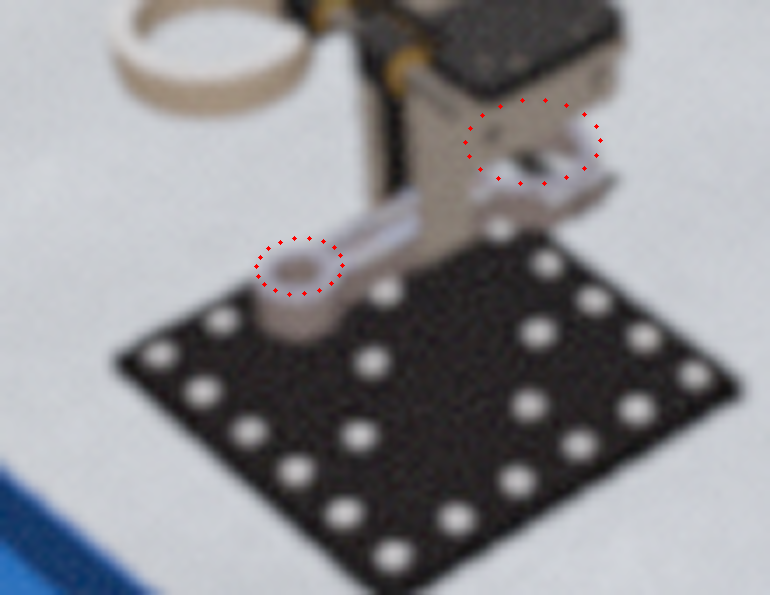

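View pics/side3.png

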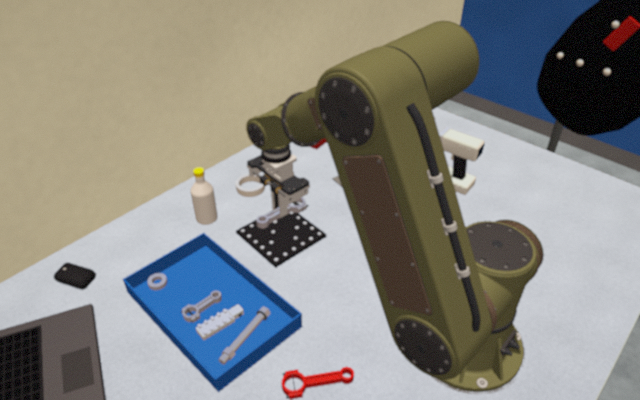

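View pics/top3.png

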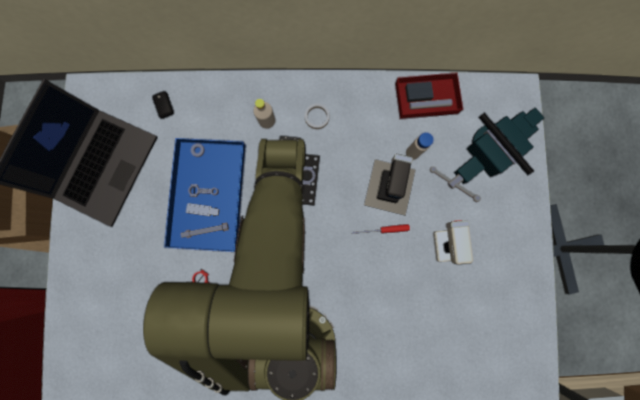

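```bash
python3 -m jog '[0,14,1,0,0,0,0,30,2,0,0,0,0,42,2,0,0,0,0,50,2,0,0,0,0,53,2,0,0,0,0,53,2,0,0,0]';python3 -m jog '[0,2,0,0,0,0,0,3,0,0,0,0,0,3,0,0,0,0]';python3 -m jog '[0,1,0,0,0,0,0,2,0,0,0,0,0,2,0,0,0,0]'; python3 -m jog '[0,1,0,0,0,0,0,2,0,0,0,0,0,2,0,0,0,0]'
```

```text
clock: 7.35
eef_pos: [565.1, 27.3, 46.7]
eef_rot: [-1.572, -0.0, -1.684]
wrist_force: [0.0, -0.0, -3.4]
finger_gap: 19.4
clock: 7.6
eef_pos: [565.4, 27.2, 44.4]
eef_rot: [-1.57, 0.0, -1.684]
wrist_force: [-0.1, -0.3, -3.8]
finger_gap: 19.5
clock: 7.85
eef_pos: [565.2, 27.2, 42.0]
eef_rot: [-1.571, -0.0, -1.684]
wrist_force: [0.2, 0.0, -3.3]
finger_gap: 19.3
clock: 8.1
eef_pos: [565.1, 27.2, 39.8]
eef_rot: [-1.571, 0.0, -1.684]
wrist_force: [-0.1, 0.5, -3.9]
finger_gap: 19.6
```

```bash
python3 -m jog '[0,0.5,0,0,0,0,0,1,0,0,0,0,0,1,0,0,0,0]';python3 -m jog '[0,0.5,0,0,0,0,0,1,0,0,0,0,0,1,0,0,0,0]'; python3 -m jog '[0,0.5,0,0,0,0,0,1,0,0,0,0,0,1,0,0,0,0]'
```

```text
clock: 8.35
eef_pos: [565.2, 27.2, 39.0]
eef_rot: [-1.571, -0.0, -1.684]
wrist_force: [0.5, 0.5, -4.1]
finger_gap: 19.4
clock: 8.6
eef_pos: [565.3, 27.2, 38.3]
eef_rot: [-1.571, 0.0, -1.684]
wrist_force: [-1.5, 0.2, 1.7]
finger_gap: 19.7
clock: 8.85
eef_pos: [565.3, 27.2, 38.3]
eef_rot: [-1.571, -0.0, -1.684]
wrist_force: [-8.9, 0.4, 14.9]
finger_gap: 19.9
```

Run:
```python
from h import *
from cell import manip
p=manip.camera("side");pickle.dump(p,open("side4.pkl","wb"))
x0,y0=220,180
im=cv2.resize(p["img"][y0:y0+85,x0:x0+110,::-1],None,fx=7,fy=7,interpolation=cv2.INTER_CUBIC)
cv2.imwrite("pics/g4.png",im)
```

```text
(no output)
```

View pics/g4.png

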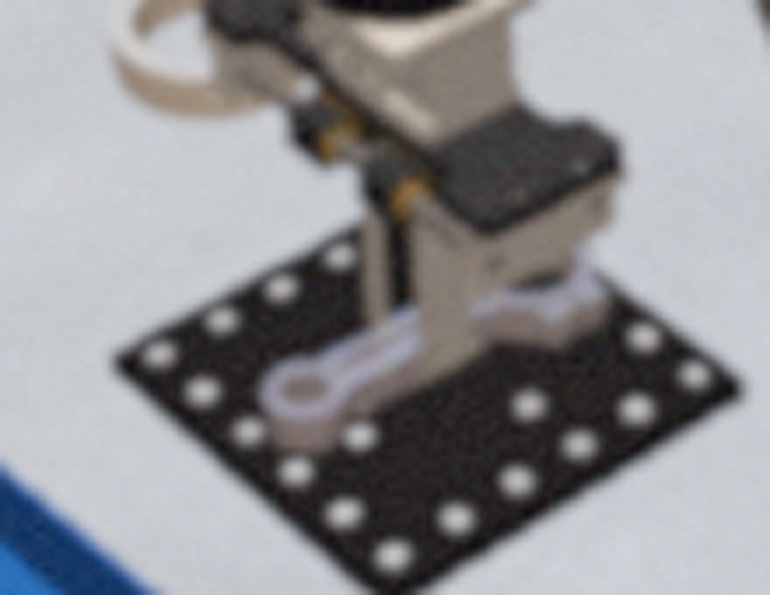

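```bash
python3 -m jog '[0,-0.8,0,0,0,0,0,-0.8,0,0,0,0,0,-0.8,0,0,0,0,0,-0.8,0,0,0,0]' 44;python3 -m jog '[0,-15,0,0,0,0,0,-50,0,0,0,0,0,-90,0,0,0,0,0,-130,0,0,0,0,0,-170,0,0,0,0,0,-210,0,0,0,0,0,-235,0,0,0,0,0,-235,0,0,0,0]'
```

```text
clock: 9.23
eef_pos: [565.4, 27.2, 37.8]
eef_rot: [-1.57, 0.0, -1.684]
wrist_force: [-0.0, -0.0, 0.4]
finger_gap: 42.0
clock: 9.9
eef_pos: [566.6, 27.2, 278.8]
eef_rot: [-1.562, 0.001, -1.684]
wrist_force: [-0.3, -0.2, -0.0]
finger_gap: 44.0
```

Run:
```python
from h import *
from cell import manip
P={}
for n in("top","side"):
    p=P[n]=manip.camera(n);pickle.dump(p,open(f"{n}5.pkl","wb"))
    for k in("scanner_grip","scanner_lens","scanner"): print(n,k,[(round(d["score"],2),np.round(d["xy"],1).tolist()) for d in manip.tip_of(k,p)])
def wire(p,x,y,yaw,x0,y0,w,h,sc,nm):
    im=cv2.resize(p["img"][y0:y0+h,x0:x0+w,::-1],None,fx=sc,fy=sc,interpolation=cv2.INTER_CUBIC)
    Rz=R.from_euler("z",yaw,degrees=True)
    def box(xa,xb,hy,za,zb,col):
        c=np.array([[X,Y,Z] for X in(xa,xb) for Y in(-hy,hy) for Z in(za,zb)],float)
        u=(proj(p,Rz.apply(c)+[x,y,5])-[x0,y0]+.5)*sc
        for i in range(8):
            for j in range(i):
                if bin(i^j).count("1")==1: cv2.line(im,tuple(int(v) for v in u[i]),tuple(int(v) for v in u[j]),col,1)
    box(-59,71,28,118,172,(0,0,255));box(-52,52,37,0,1,(0,255,0))
    cv2.imwrite(nm,im)
wire(P["top"],528,-318,-14.3,355,130,90,95,8,"pics/w_t.png")
wire(load("side0"),528,-318,-14.3,325,105,75,110,5,"pics/w_s.png")
cv2.imwrite("pics/side5.png",P["side"]["img"][:,:,::-1])
```

```text
top scanner_grip [(0.98, [399.1, 178.5]), (0.63, [457.2, 245.1])]
top scanner_lens [(0.85, [398.5, 156.4]), (0.66, [453.2, 220.5]), (0.35, [209.2, 197.3])]
top scanner [(0.96, [442.4, 245.3]), (0.64, [383.9, 182.3]), (0.39, [195.9, 151.2])]
side scanner_grip [(0.6, [463.8, 142.6])]
side scanner_lens [(0.87, [352.7, 133.3])]
side scanner [(0.77, [369.3, 182.6])]
```

View pics/w_t.png

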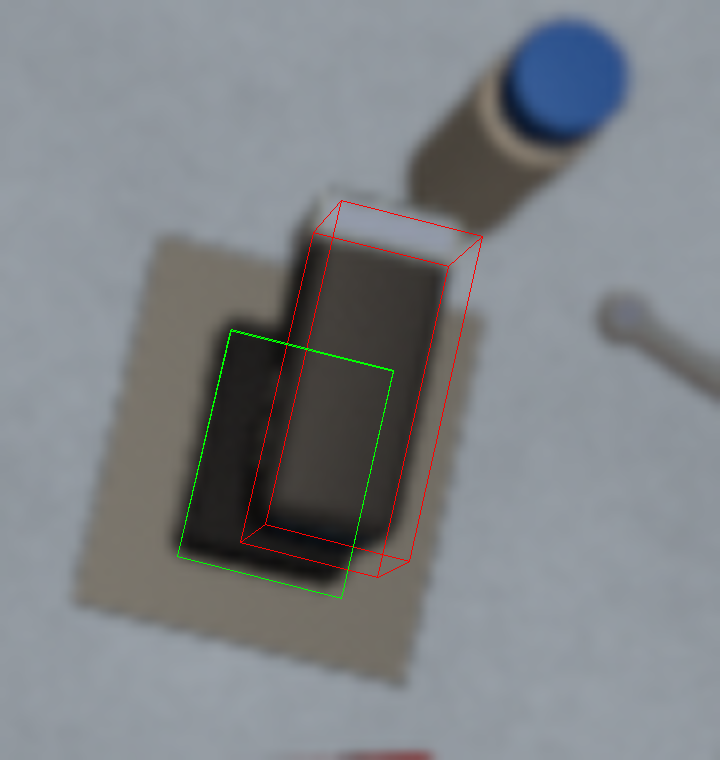

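View pics/w_s.png

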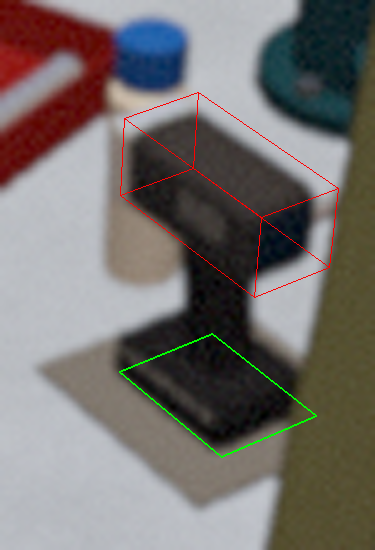

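View pics/side5.png

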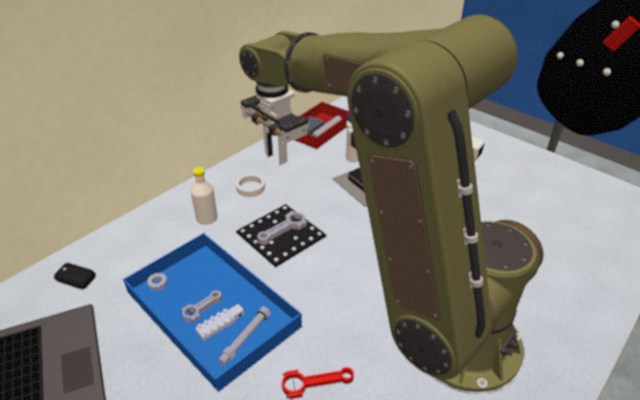

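```bash
cat >> h.py <<'E'
def wire(p,x,y,yaw,x0,y0,w,h,sc,nm=None,foot=30):
    im=cv2.resize(p["img"][y0:y0+h,x0:x0+w,::-1],None,fx=sc,fy=sc,interpolation=cv2.INTER_CUBIC)
    Rz=R.from_euler("z",yaw,degrees=True)
    def box(xa,xb,hy,za,zb,col):
        c=np.array([[X,Y,Z] for X in(xa,xb) for Y in(-hy,hy) for Z in(za,zb)],float)
        u=(proj(p,Rz.apply(c)+[x,y,5])-[x0,y0]+.5)*sc
        for i in range(8):
            for j in range(i):
                if bin(i^j).count("1")==1: cv2.line(im,tuple(int(v) for v in u[i]),tuple(int(v) for v in u[j]),col,1)
    box(-59,51,28,118,172,(0,0,255));box(51,71,29,118,172,(255,255,0));box(-52,52,37,0,foot,(0,255,0))
    if nm: cv2.imwrite(nm,im)
    return im
E
python3 - <<'E'
from h import *
for i,(x,y,w) in enumerate([(534,-312.5,-12.5),(536,-311,-11.5)]):
  a=wire(load("top5"),x,y,w,365,145,55,65,7);b=wire(load("side0"),x,y,w,325,105,75,91,5)
  cv2.imwrite(f"pics/w{i}.png",np.hstack([a,b[:455]]))
E
```

View pics/w0.png

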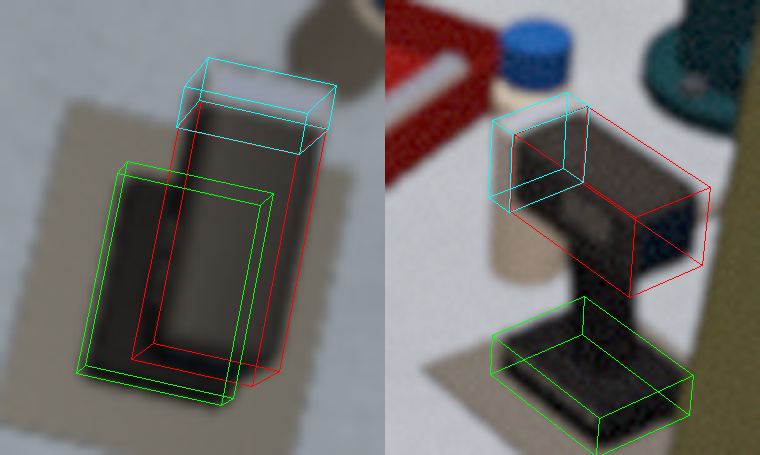

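View pics/w1.png

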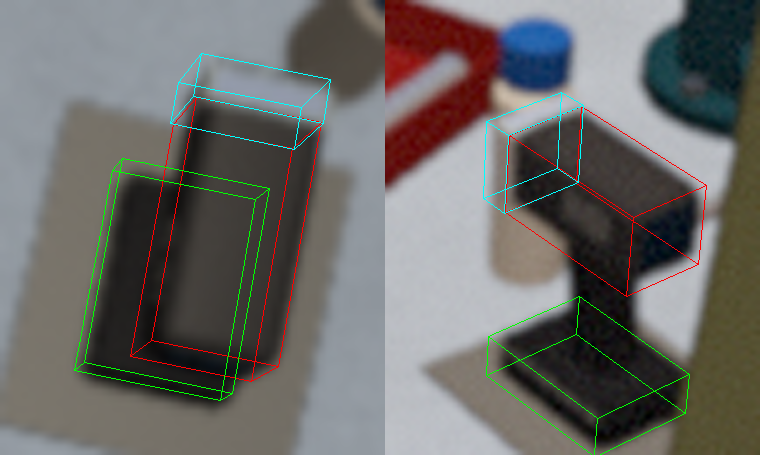

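```bash
python3 -c "
from h import *
plan([533,-313,235],[-90,0,167.5])"
```

```text
shift [341.7  36.8   6.8] turn [7.0e-02 9.6e+01 9.0e-02] | 344.0 96.0 at [565.   27.2 271.8] [-9.01e+01 -1.00e-02 -9.65e+01] q [-0.02  0.31  1.41  0.    1.43  0.1 ] t 10.3 gap 43.9
```

```bash
python3 -m jog '[342,37,7,0,96,0,342,37,7,0,96,0,342,37,7,0,96,0,342,37,7,0,96,0,342,37,7,0,96,0,342,37,7,0,96,0,342,37,7,0,96,0,342,37,7,0,96,0,342,37,7,0,96,0,342,37,7,0,96,0]' 94; python3 -c "
from h import *
plan([533,-313,235],[-90,0,167.5])"
```

```text
clock: 11.13
eef_pos: [532.2, -316.5, 234.1]
eef_rot: [-1.572, -0.002, -2.944]
wrist_force: [0.0, 0.8, 0.3]
finger_gap: 93.7
shift [-1.4 -0.9 -3.2] turn [ 0.06 23.8   0.12] | 4.0 23.8 at [ 532.2 -316.5  234.1] [-9.008e+01 -1.000e-01 -1.687e+02] q [-0.6   0.45  1.3  -0.    1.39  0.78] t 11.13 gap 93.7
```

```bash
python3 -m jog '[0,0,0,0,7,0,0,0,0,0,14,0,0,0,0,0,21,0,0,0,0,0,23.8,0,0,0,0,0,23.8,0,0,0,0,0,23.8,0]'
python3 - <<'E'
from h import *
from cell import manip
plan([533,-313,156],[-90,0,167.5])
for n in("top","side"):
    p=manip.camera(n);pickle.dump(p,open(f"{n}6.pkl","wb"))
t=load("top6");s=load("side6")
f=lambda i,x,y,w,h,sc:cv2.resize(i["img"][y:y+h,x:x+w,::-1],None,fx=sc,fy=sc,interpolation=cv2.INTER_CUBIC)
b=wire(s,533,-313,-12.5,310,80,90,120,5);cv2.imwrite("pics/g6.png",b)
E
```

```text
clock: 11.63
eef_pos: [533.4, -313.3, 235.4]
eef_rot: [-1.571, -0.001, 2.936]
wrist_force: [-0.2, 0.9, 0.4]
finger_gap: 94.1
shift [ 0.4 79.4 -0.2] turn [0.01 0.69 0.04] | 79.0 0.7 at [ 533.4 -313.3  235.4] [-9.0010e+01 -4.0000e-02  1.6819e+02] q [-0.59  0.45  1.3  -0.    1.39  1.19] t 11.63 gap 94.1
```

View pics/g6.png

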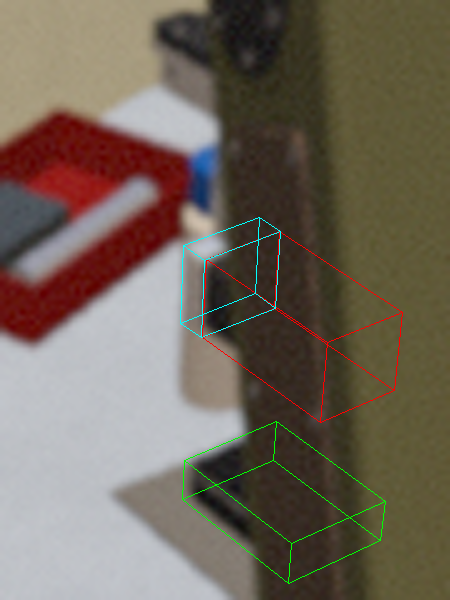

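```bash
python3 -m jog '[0,30,0,0,0.7,0,0,55,0,0,0.7,0,0,70,0,0,0.7,0,0,79,0,0,0.7,0,0,79,0,0,0.7,0]'; python3 -m jog '[0,0,0,0,0,0,0,0,0,0,0,0,0,0,0,0,0,0,0,0,0,0,0,0,0,0,0,0,0,0,0,0,0,0,0,0,0,0,0,0,0,0]' 54 60
```

```text
clock: 12.15
eef_pos: [532.9, -313.0, 155.0]
eef_rot: [-1.572, -0.003, 2.922]
wrist_force: [-0.5, -0.5, 0.2]
finger_gap: 93.8
clock: 12.73
eef_pos: [533.5, -313.5, 157.2]
eef_rot: [-1.571, 0.0, 2.921]
wrist_force: [-0.5, -0.1, 1.3]
finger_gap: 55.8
```

```bash
python3 -m jog '[0,0,0,0,0,0,0,-4,0,0,0,0,0,-12,0,0,0,0,0,-25,0,0,0,0,0,-45,0,0,0,0,0,-65,0,0,0,0,0,-80,0,0,0,0,0,-90,0,0,0,0,0,-90,0,0,0,0]' 30 60
python3 - <<'E'
from h import *
psi=15;d=np.radians(35);ps=np.radians(psi)
f=np.array([np.cos(ps)*np.cos(d),np.sin(ps)*np.cos(d),-np.sin(d)])
Rs=R.from_euler("zy",[0,0]) 
Rs=R.from_euler("z",psi,degrees=True)*R.from_euler("y",35,degrees=True)
print(Rs.apply([1,0,0]),f)
tgt=np.array([564.5,27.3,22]);lens=tgt-250*f;org=lens-Rs.apply([75,0,145]);tcp=org+Rs.apply([0,0,151])
# tool at grasp: x=-scanner x, y=-scanner z, z = x cross y
Rt=R.from_matrix(Rs.as_matrix()@np.array([[-1,0,0],[0,0,-1],[0,-1,0]]).T)
print("lens",lens,"org",org,"tcp",tcp,Rt.as_euler("xyz",degrees=True), np.linalg.det(Rt.as_matrix()))
plan(tcp,Rm=Rt)
E
```

```text
clock: 13.48
eef_pos: [533.9, -313.6, 249.2]
eef_rot: [-1.57, 0.003, 2.921]
wrist_force: [0.3, -0.5, -5.3]
finger_gap: 55.5
[ 0.79124012  0.21201215 -0.57357644] [ 0.79124012  0.21201215 -0.57357644]
lens [366.68997119 -25.70303747 165.39410909] org [227.01228003 -63.12956202  89.63529539] tcp [310.67115631 -40.71323368 213.32725408] [ -90.  -35. -165.] 1.0000000000000004
shift [ 277.5   34.8 -217.6] turn [  8.34 -26.78 -34.46] | 354.0 44.4 at [ 533.9 -313.6  249.2] [-8.9940e+01  1.6000e-01  1.6738e+02] q [-0.59  0.44  1.28  0.    1.42  1.2 ] t 13.48 gap 55.5
```

```bash
cat >> h.py <<'E'
M=np.array([[-1,0,0],[0,0,-1],[0,-1,0.]])
def scanpose(psi,pitch=35,dist=250,tgt=(564.5,27.3,22),off=(0,0,151)):
    Rs=R.from_euler("z",psi,degrees=True)*R.from_euler("y",pitch,degrees=True)
    f=Rs.apply([1,0,0]);lens=np.array(tgt)-dist*f;org=lens-Rs.apply([75,0,145])
    return org+Rs.apply(off),R.from_matrix(Rs.as_matrix()@M),lens,org
E
python3 -c "
from h import *
a=scanpose(30);print(a[0],a[2],a[3]);plan(a[0],Rm=a[1])"
```

```text
[ 336.92328462 -104.09147789  213.32725408] [387.14838002 -75.09400554 165.39410909] [ 261.91678812 -147.39649883   89.63529539]
shift [ 238.1   35.  -161.4] turn [ 12.9  -41.31 -33.48] | 290.0 54.7 at [ 533.9 -313.6  249.2] [-8.9940e+01  1.6000e-01  1.6738e+02] q [-0.59  0.44  1.28  0.    1.42  1.2 ] t 13.48 gap 55.5
```

```bash
python3 -m jog '[5,1,-3,0.3,-0.8,-0.7,14,2,-10,0.8,-2.5,-2,29,4,-19,1.5,-5,-4,48,7,-32,2.6,-8.3,-6.7,69,10,-47,3.7,-12,-9.7,90,13,-61,4.9,-15.7,-12.7,114,17,-77,6.2,-19.8,-16.1,138,20,-94,7.5,-24,-19.4,162,24,-110,8.8,-28.1,-22.8,183,27,-124,9.9,-31.8,-25.8]'; python3 -c "
from h import *
a=scanpose(30);plan(a[0],Rm=a[1])"
```

```text
clock: 14.32
eef_pos: [379.9, -150.8, 218.9]
eef_rot: [-1.53, -0.48, -2.8]
wrist_force: [0.4, 0.9, -6.2]
finger_gap: 55.7
shift [ 19.4  14.  -59. ] turn [ 3.08 -9.05 -7.32] | 64.0 12.0 at [ 379.9 -150.8  218.9] [ -87.67  -27.48 -160.41] q [-0.28  0.21  1.72 -0.31  1.58  0.99] t 14.32 gap 55.7
```

```bash
python3 -m jog '[7,5,-20,1,-3,-2.5,12,9,-38,2,-5.8,-4.7,17,12,-51,2.7,-7.8,-6.3,19,14,-59,3.1,-9,-7.3,19,14,-59,3.1,-9,-7.3,19,14,-59,3.1,-9,-7.3]'
python3 - <<'E'
from h import *
from cell import manip
a=scanpose(30);plan(a[0],Rm=a[1])
for n in("top","side"):
    p=manip.camera(n);pickle.dump(p,open(f"{n}7.pkl","wb"));cv2.imwrite(f"pics/{n}7.png",p["img"][:,:,::-1])
    for k in("scanner_lens","scanner_grip","conrod_long_mid"): print(n,k,[(round(d["score"],2),np.round(d["xy"],1).tolist()) for d in manip.tip_of(k,p)])
    print(proj(p,a[2]),proj(p,a[3]),proj(p,[564.5,27.3,22]))
E
```

```text
clock: 14.82
eef_pos: [339.7, -105.2, 213.6]
eef_rot: [-1.566, -0.605, -2.626]
wrist_force: [0.4, -0.4, -4.2]
finger_gap: 55.5
shift [ 1.4  1.3 -2.3] turn [ 0.   -0.38 -0.31] | 3.0 0.5 at [ 339.7 -105.2  213.6] [ -89.74  -34.69 -150.47] q [-0.15  0.17  1.83 -0.37  1.64  0.97] t 14.82 gap 55.5
top scanner_lens [(0.81, [455.5, 221.6])]
top scanner_grip [(0.7, [330.1, 242.3]), (0.57, [463.1, 243.1]), (0.23, [318.2, 118.9])]
top conrod_long_mid [(0.91, [211.4, 288.7]), (0.75, [289.6, 175.8]), (0.4, [288.6, 178.6])]
[[321.28117365 225.24576893]] [[343.78860873 265.69408808]] [[291.5892857  176.13797992]]
side scanner_lens [(0.68, [355.2, 199.0])]
side scanner_grip [(0.69, [381.7, 187.2])]
side conrod_long_mid [(0.91, [278.9, 227.0]), (0.81, [322.4, 381.6]), (0.3, [244.7, 336.8])]
[[356.93033673 197.78374517]] [[411.53109005 228.54642058]] [[280.34790282 228.94972931]]
```

View pics/side7.png

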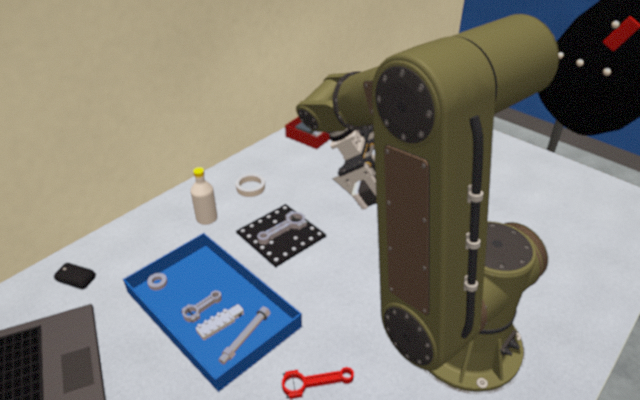

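View pics/top7.png

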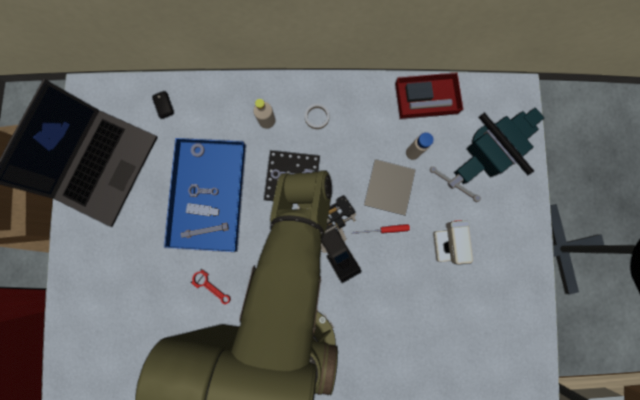

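```bash
python3 -m jog '[1,1,-2,0,-0.4,-0.3,1,1,-2,0,-0.4,-0.3,1,1,-2,0,-0.4,-0.3]'
cat >> h.py <<'E'
def wire3(p,Rs,org,x0,y0,w,h,sc,rod=None):
    im=cv2.resize(p["img"][y0:y0+h,x0:x0+w,::-1],None,fx=sc,fy=sc,interpolation=cv2.INTER_CUBIC)
    P=lambda X:(proj(p,X)-[x0,y0]+.5)*sc
    def box(xa,xb,hy,za,zb,col):
        c=np.array([[X,Y,Z] for X in(xa,xb) for Y in(-hy,hy) for Z in(za,zb)],float)
        u=P(Rs.apply(c)+org)
        for i in range(8):
            for j in range(i):
                if bin(i^j).count("1")==1: cv2.line(im,tuple(int(v) for v in u[i]),tuple(int(v) for v in u[j]),col,1)
    box(-59,51,28,118,172,(0,0,255));box(51,71,29,118,172,(255,255,0));box(-52,52,37,0,30,(0,255,0))
    if rod:
        x,y,th=rod;Rz=R.from_euler("z",th,degrees=True);a=np.radians(np.arange(0,360,15))
        for cx,r in((-56,26),(56,16)):
            u=P(Rz.apply(np.c_[cx+r*np.cos(a),r*np.sin(a),0*a+20])+[x,y,12])
            for q in u: cv2.circle(im,tuple(int(v) for v in q),1,(0,0,255),-1)
    return im
def tcp_scanner():
    from cell import manip
    s=manip.read_state();Rs=R.from_matrix(R.from_euler("xyz",s["eef_rot"]).as_matrix()@M.T)
    return Rs,s["eef_pos"]-Rs.apply([0,0,151])
E
python3 - <<'E'
from h import *
from cell import manip
a=scanpose(30);plan(a[0],Rm=a[1])
Rs,o=tcp_scanner()
cv2.imwrite("pics/t8.png",np.hstack([wire3(manip.camera("top"),Rs,o,250,140,110,150,4,(565.3,27.2,83.5))[:]]))
cv2.imwrite("pics/s8.png",wire3(manip.camera("side"),Rs,o,225,150,160,130,5,(565.3,27.2,83.5)))
E
```

```text
clock: 15.47
eef_pos: [337.4, -104.2, 213.5]
eef_rot: [-1.571, -0.611, -2.618]
wrist_force: [-0.5, -0.1, -5.1]
finger_gap: 55.8
shift [ 0.2  0.4 -0.4] turn [ 0.03 -0.02  0.01] | 1.0 0.0 at [ 337.4 -104.2  213.5] [ -90.02  -35.01 -150.02] q [-0.15  0.17  1.83 -0.37  1.64  0.96] t 15.47 gap 55.8
```

View pics/t8.png

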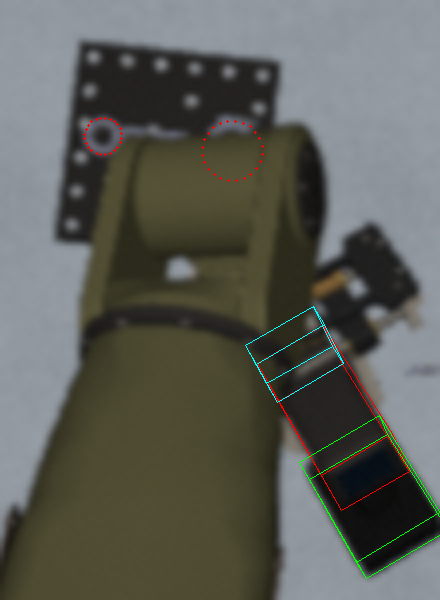

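View pics/s8.png

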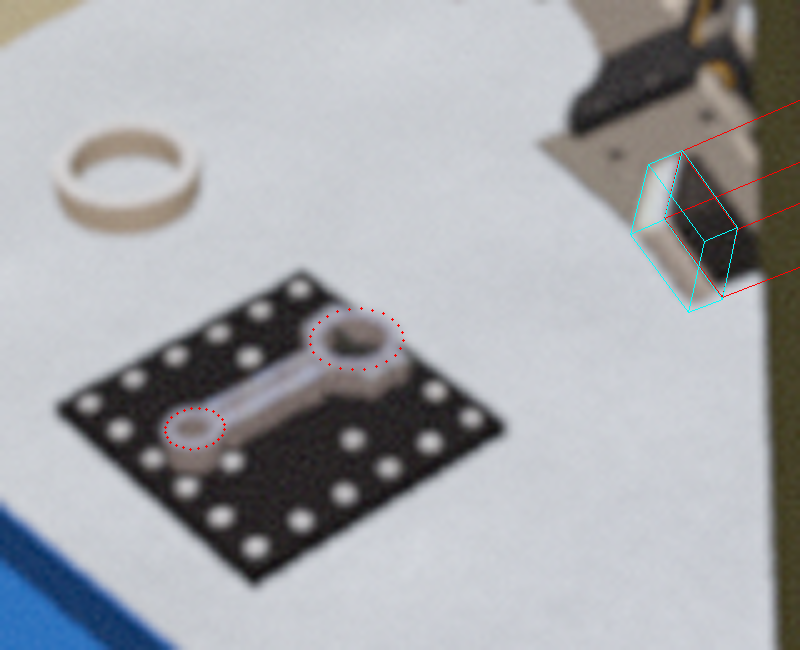

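```bash
python3 -m jog '[0,0,0,0,0,0,0,0,0,0,0,0,0,0,0,0,0,0,0,0,0,0,0,0,0,0,0,0,0,0,0,0,0,0,0,0,0,0,0,0,0,0,0,0,0,0,0,0,0,0,0,0,0,0,0,0,0,0,0,0]'; python3 -m jog '[0,0,0,0,0,0,0,0,0,0,0,0,0,0,0,0,0,0,0,0,0,0,0,0,0,0,0,0,0,0,0,0,0,0,0,0,0,0,0,0,0,0,0,0,0,0,0,0,0,0,0,0,0,0,0,0,0,0,0,0]'
python3 - <<'E'
from h import *
# mat centre pose: upright scanner, heading = mat heading
plan([530.5,-315.5,235],[-90,0,166])
t=load("top7")
c=(530,-316);im=grid(ortho(t,*c,220,240,5,2.5),*c,220,240,2.5);cv2.imwrite("pics/mat7.png",im)
E
```

```text
clock: 16.4
eef_pos: [337.5, -104.3, 213.6]
eef_rot: [-1.571, -0.611, -2.619]
wrist_force: [-0.5, 0.1, -5.1]
finger_gap: 56.0
clock: 17.23
eef_pos: [337.5, -104.2, 213.6]
eef_rot: [-1.571, -0.611, -2.619]
wrist_force: [-1.4, -0.1, -5.9]
finger_gap: 55.6
shift [-38.2 -53.  279.4] turn [-13.41  42.56  33.26] | 287.0 55.7 at [ 337.5 -104.2  213.6] [ -90.02  -35.01 -150.03] q [-0.15  0.17  1.83 -0.37  1.64  0.96] t 17.23 gap 55.6
```

View pics/mat7.png

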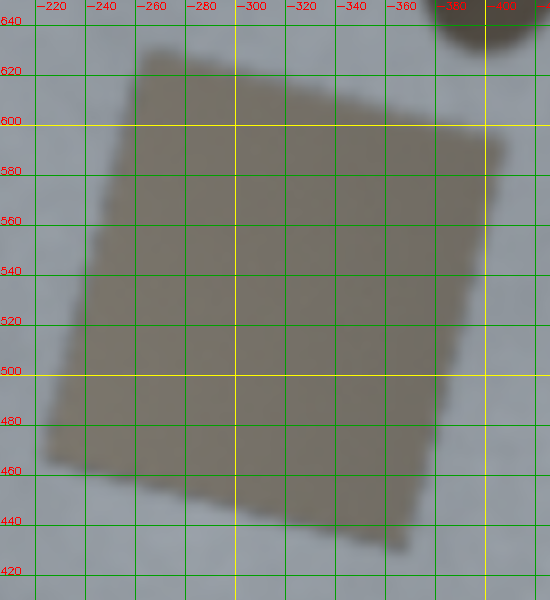

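```bash
python3 -m jog '[-1,-1,6,-0.3,0.9,0.7,-2,-3,17,-0.8,2.6,2,-5,-6,34,-1.6,5.1,4,-8,-11,56,-2.7,8.5,6.7,-11,-15,81,-3.9,12.3,9.6,-15,-20,106,-5.1,16.2,12.6,-18,-25,134,-6.4,20.4,16,-22,-31,162,-7.8,24.7,19.3,-26,-36,190,-9.1,28.9,22.6,-29,-41,215,-10.3,32.8,25.6]'; python3 -c "
from h import *
plan([530,-316,235],[-90,0,166])"
```

```text
clock: 18.07
eef_pos: [486.6, -269.0, 230.5]
eef_rot: [-1.528, -0.134, 3.06]
wrist_force: [-0.1, 0.2, -5.5]
finger_gap: 55.7
shift [-46.1  -8.9  43.7] turn [-3.06  9.48  7.48] | 64.0 12.5 at [ 486.6 -269.   230.5] [-87.56  -7.69 175.33] q [-0.53  0.37  1.42 -0.1   1.45  1.14] t 18.07 gap 55.7
```

```bash
python3 -m jog '[-16,-3,15,-1,3.3,2.6,-30,-6,28,-2,6.2,4.9,-40,-8,38,-2.7,8.2,6.5,-46,-9,44,-3.1,9.5,7.5,-46,-9,44,-3.1,9.5,7.5,-46,-9,44,-3.1,9.5,7.5,-46,-9,44,-3.1,9.5,7.5]'
python3 - <<'E'
from h import *
from cell import manip
plan([530,-316,165],[-90,0,166])
Rs,o=tcp_scanner()
cv2.imwrite("pics/t9.png",wire3(manip.camera("top"),Rs,o,365,115,85,110,5))
p=manip.camera("side");cv2.imwrite("pics/s9.png",wire3(p,Rs,o,300,60,110,130,4))
E
```

```text
clock: 18.65
eef_pos: [529.1, -313.4, 234.7]
eef_rot: [-1.571, -0.004, 2.903]
wrist_force: [-0.5, 0.5, -5.1]
finger_gap: 55.7
shift [-1.8 69.7  2.3] turn [-0.02  0.34  0.23] | 70.0 0.4 at [ 529.1 -313.4  234.7] [-89.98  -0.23 166.34] q [-0.59  0.44  1.31 -0.    1.39  1.22] t 18.65 gap 55.7
```

View pics/t9.png

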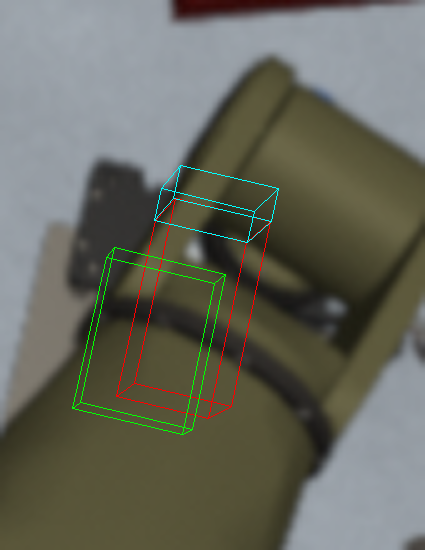

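View pics/s9.png

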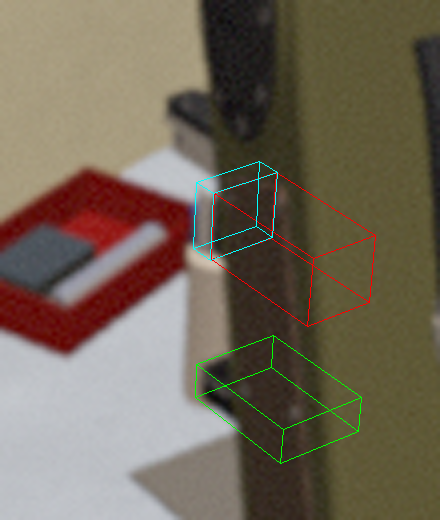

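```bash
python3 -m jog '[-1,12,1,0,0.3,0.2,-2,30,2,0,0.3,0.2,-2,50,2,0,0.3,0.2,-2,63,2,0,0.3,0.2,-2,70,2,0,0.3,0.2,-2,70,2,0,0.3,0.2,-2,70,2,0,0.3,0.2]'; python3 -m jog '[0,1,0,0,0,0,0,2,0,0,0,0,0,3,0,0,0,0,0,3,0,0,0,0,0,3,0,0,0,0]';  python3 -c "
from h import *
plan([530,-316,157],[-90,0,166])"
```

```text
clock: 19.33
eef_pos: [530.9, -316.2, 165.6]
eef_rot: [-1.57, 0.001, 2.897]
wrist_force: [0.5, 0.4, -3.9]
finger_gap: 55.8
clock: 19.75
eef_pos: [530.7, -316.4, 162.1]
eef_rot: [-1.571, 0.001, 2.897]
wrist_force: [0.9, -0.1, -5.0]
finger_gap: 55.7
shift [ 0.8  5.1 -0.2] turn [-0.01 -0.03 -0.07] | 5.0 0.1 at [ 530.7 -316.4  162.1] [-8.9990e+01  7.0000e-02  1.6597e+02] q [-0.6   0.51  1.39  0.    1.24  1.22] t 19.75 gap 55.7
```

```bash
python3 -m jog '[0.5,1,0,0,0,0,0.5,2,0,0,0,0,0.5,2,0,0,0,0,0.5,2,0,0,0,0]'; python3 -m jog '[0,0.5,0,0,0,0,0,1,0,0,0,0,0,1,0,0,0,0]';python3 -m jog '[0,0.5,0,0,0,0,0,1,0,0,0,0,0,1,0,0,0,0]'
```

```text
clock: 20.08
eef_pos: [530.2, -316.2, 159.8]
eef_rot: [-1.571, 0.001, 2.897]
wrist_force: [-0.5, -0.7, -5.2]
finger_gap: 55.9
clock: 20.33
eef_pos: [530.2, -316.2, 158.8]
eef_rot: [-1.571, 0.001, 2.897]
wrist_force: [0.2, -0.7, -5.4]
finger_gap: 55.7
clock: 20.58
eef_pos: [530.2, -316.2, 157.8]
eef_rot: [-1.571, 0.001, 2.897]
wrist_force: [-0.4, -0.5, -4.7]
finger_gap: 55.4
```

```bash
python3 -m jog '[0,0.4,0,0,0,0,0,0.7,0,0,0,0,0,0.7,0,0,0,0]'; python3 -m jog '[0,0.4,0,0,0,0,0,0.7,0,0,0,0,0,0.7,0,0,0,0]'
```

```text
clock: 20.83
eef_pos: [530.2, -316.2, 157.2]
eef_rot: [-1.571, 0.001, 2.897]
wrist_force: [-0.7, -0.6, -5.3]
finger_gap: 55.4
clock: 21.08
eef_pos: [530.3, -316.3, 157.1]
eef_rot: [-1.571, 0.002, 2.897]
wrist_force: [-1.8, 0.5, 2.4]
finger_gap: 56.3
```

```bash
python3 -m jog '[0,0.3,0,0,0,0,0,0.3,0,0,0,0]' - 25; python3 -m jog '[0,0,0,0,0,0,0,0,0,0,0,0,0,0,0,0,0,0,0,0,0,0,0,0,0,0,0,0,0,0,0,0,0,0,0,0]' 88; python3 -m jog '[0,-15,0,0,0,0,0,-40,0,0,0,0,0,-75,0,0,0,0,0,-110,0,0,0,0,0,-130,0,0,0,0,0,-130,0,0,0,0]'; python3 -c "
from h import *
plan([480,-60,290],[-90,0,-166])"
```

```text
clock: 21.25
eef_pos: [530.4, -316.3, 157.2]
eef_rot: [-1.57, 0.002, 2.897]
wrist_force: [-3.5, 1.6, 6.2]
finger_gap: 56.1
clock: 21.75
eef_pos: [530.3, -316.2, 156.2]
eef_rot: [-1.571, 0.001, 2.897]
wrist_force: [-0.3, 0.6, -0.2]
finger_gap: 87.6
clock: 22.25
eef_pos: [531.0, -316.7, 291.6]
eef_rot: [-1.568, 0.008, 2.897]
wrist_force: [-0.9, 0.5, 0.5]
finger_gap: 88.1
shift [ 111.7   -0.  -236.7] turn [ -0.28 -28.03  -0.42] | 262.0 28.0 at [ 531.  -316.7  291.6] [-89.84   0.47 165.97] q [-0.6   0.41  1.22  0.    1.5   1.22] t 22.25 gap 88.1
```

```bash
python3 -m jog '[60,0,-270,0,-28,0,60,0,-270,0,-28,0,60,0,-270,0,-28,0,60,0,-270,0,-28,0,60,0,-270,0,-28,0,60,0,-270,0,-28,0,60,0,-270,0,-28,0,60,0,-270,0,-28,0,60,0,-270,0,-28,0,60,0,-270,0,-28,0]'
python3 - <<'E'
from h import *
from cell import manip
Rs=R.from_euler("z",-14,degrees=True);o=np.array([530.3,-316.3,5])
p=manip.camera("top");cv2.imwrite("pics/top10.png",p["img"][:,:,::-1]);q=manip.camera("side");cv2.imwrite("pics/side10.png",q["img"][:,:,::-1])
cv2.imwrite("pics/t10.png",wire3(p,Rs,o,360,120,80,100,6))
E
```

```text
clock: 23.08
eef_pos: [537.3, -40.2, 285.6]
eef_rot: [-1.57, 0.0, -2.898]
wrist_force: [-0.3, 0.9, -0.1]
finger_gap: 88.0
```

View pics/t10.png

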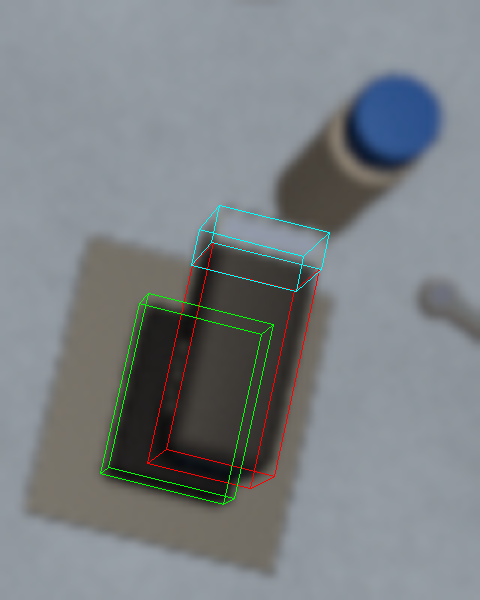

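View pics/side10.png

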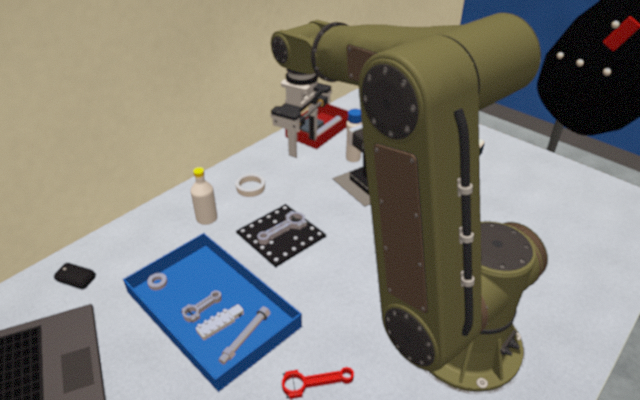

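View pics/top10.png

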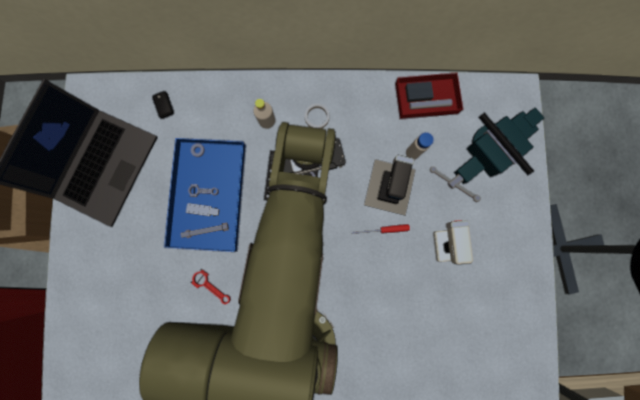

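```bash
python3 -m jog '[0,0,0,0,0,0,0,0,0,0,0,0,0,0,0,0,0,0,0,0,0,0,0,0]'; python3 -c "
from cell import manip
print(manip.sign_off())"
```

```text
clock: 23.52
eef_pos: [537.4, -40.0, 286.1]
eef_rot: [-1.57, 0.001, -2.898]
wrist_force: [0.5, -1.0, 0.3]
finger_gap: 88.2
the job is handed in; nothing more can be done
None
```

The job is handed in at about 23.5 s. Sign-off returned no verdict.

- **Rod:** I took the steel long rod out of the crate and laid it flat on the plate. In the images it sits within about 1–2 mm of the plate's middle and lines up with its edges. The short rod, axle, footpeg and bearing stayed in the crate.
- **Scan:** I aimed the dark scanner at the middle of the rod from about 250 mm, looking down at 35°. It was held still for roughly 2 s. The overlay of the expected scanner pose matched both camera pictures to within a few mm.
- **Scanner back on the mat:** It was set down upright. The arm met the mat at 157 mm, the same height as at pick-up, and the top view shows it in the mat's middle.

Nothing else appeared to have moved in the last pictures, and the gripper was empty and clear at the end.

- **Not fully confirmed:** the arm hid the scanner from the side camera, so its final upright stance rests on the top view and that contact height.
- **Disagreement:** the network's points for the scanner differed by up to about 30 mm between the two cameras, so I placed it by matching a wireframe to the images. In the side view that wireframe was still about 3–4 mm off.

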